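# Stow the power bank in the desk carousel

### The arm

A 7-joint arm with a two-finger parallel gripper is mounted at the origin on the work surface. World frame = base frame: x ahead of the robot, y to its left, z up, the work surface at z = 0. Lengths are in m, angles in rad, forces in N, time in s.
With the tool pointing down it reaches from about 0.425 to 0.825 m from the base axis. Payload 3.6 kg.
Tool frame: the origin (TCP) lies where the fingers leave the gripper's body, on its centre line; the fingertips stand 73 mm ahead of it and the grasp point (between the pads) lies 54 mm ahead of it; x points along the fingers, y is the direction in which the jaws open and shut, and the axes are right-handed (so a half turn about x gives the same grasp; the last joint's range is limited). The gripper opens to 85 mm and grips with 20 to 120 N. Pads are 22 mm wide; open, the fingers measure 114 mm over their backs; the gripper's body (76 mm by 85 mm) begins 54 mm behind the grasp point. The pads swing forward as they close: fully open they stand 13 mm farther back than shut.
Start: joints at [-1.363, 0.615, -0.013, 1.423, 0.008, 1.103, -0.04], TCP at [0.151, 0.632, 0.304] pointing down, gripper open.
Joint ranges: [-3.12, 3.12], [-0.3, 2.06], [-1.34, 1.32], [0.26, 2.42], [-1.36, 4.5], [0.01, 1.98], [-2.84, 2.84]. Speed limits (rad/s): [2.79, 2.79, 3.14, 3.14, 3.14, 3.14, 3.14].

### API

Orientations are given as a unit quaternion [x, y, z, w].
In Python, from station import arm, snapshot, camera_info, ticket gives the robot as it stands. Calls block until the motion is done:
- arm.movep(position, orientation): joint-space move of the TCP to a pose.
- arm.line_to(position, velocity=0.15, ori=None): straight line of the TCP; ori=None keeps the orientation; velocity is the mean speed in m/s.
- arm.move_j(angles): joint-space move.
- arm.move_gripper(opening, effort=None): opening from 0.0 (shut) to 1.0 (fully open); effort is the grip in N (None keeps the last); returns when the fingers have stopped.
- arm.pause(seconds).
- arm.ik(position, orientation): joint angles nearest the present ones, or None.
- snapshot(name): name is "scene" or "side" or "wrist"; returns the picture (384x512x3 uint8, blue, green, red); there is no depth.
- camera_info(name): a dict with "fx", "fy", "cx", "cy" (pixels), "R" (3x3) and "t" (3): a world point X has camera coordinates R X + t; the wrist camera has in their place "T_tool_cam" (4x4, takes a point from camera to tool coordinates, whose origin is the TCP and whose axes are the tool frame's). Camera axes: x right, y down, z forward; pixel columns grow to the right and rows downward; lengths in m; the calibration is good to about 2 mm. The wrist camera is an equidistant fisheye: a pixel r from the principal point sees the ray r / f radians off the axis. A picture is of the moment at which its call begins: read the wrist's pose just before it. camera_info takes no time and is no camera call.
A pose or a line that the arm cannot do raises arm.MotionError and nothing moves.
- ticket.finish_job(): hands the job in, once; it reports no verdict.
Readings, each from a call of its own:
- arm.read_time(): time.
- arm.read_joint_positions(): joint angles.
- arm.read_dq(): joint speeds.
- arm.read_effort(): joint torques, N m.
- arm.read_tool_pos(): TCP position.
- arm.read_eef_rot(): TCP orientation.
- arm.read_ft_force(): force on the tool from outside, world axes, zero at the start.
- arm.read_wrist_torque(): the same for the moment, N m.
- arm.read_opening(): opening from 0.0 (shut) to 1.0 (fully open).
Only numpy, scipy, OpenCV 4.12 (cv2) and the standard library are available. Lean on these libraries where they do the work, as an engineer would, in place of code of your own. Each camera call takes 0.05 s, during which the arm holds its last target.

### The job

Gently turn the desk carousel until its one empty bay faces the front, straight towards the robot's edge of the desk. Then press down the far end of the power bank in the black desk tray (the end by the thumb scoop) so that its other end tips up, take it by the raised end, and set it down flat and right way up on the floor of the empty bay, without dropping it. Leave the bay facing the front, and everything else on the desk where it is.

Things in the scene. Friction and masses are not known exactly. Their poses are not given: they have to be found in the camera images.
- carousel: fixed round foot of the desk carousel, left or right on the desk; origin on the desk on the vertical turning axis, axes parallel to the world's. On it turns a bamboo disc of radius 140 mm, its top (the bays' floor) 33 mm above the desk, with a hub of radius 25 mm (top 88 mm above the desk). Four dividers from hub to rim make four quarter-circle bays, open above and at the rim
- turntable (a joint): angle of the disc, rad, counter-clockwise from above. 0 (or whole turns) = the empty bay's middle line points along -x from the axis, to the front; its two dividers lie 45 degrees either side, the others 90 degrees further round. Turns endlessly both ways, needs 0.15 N m (1 to 2 N sideways on a divider near the rim), stops where it is left
- bay (a point): point on the floor of the empty bay (33 mm above the desk), on its middle line, 88 mm from the axis; turns with the disc; its -x axis points outwards along the bay's middle line
- post (a point): top centre of one of the four round posts (14 mm diameter, top 75 mm above the desk, centred 130 mm from the axis) that end the dividers. Dividers are 6 mm thick, tops 73 mm above the desk. This post is at the empty bay's clockwise edge seen from above
- fittings (a point): point on the floor of the bay opposite the empty one, 80 mm from the axis. The three other bays hold a note block (here), a clip pot, and an eraser with a sharpener: all fixed, not to be taken out, tops below 70 mm above the desk, 45 to 110 mm from the axis, within 30 mm either side of their bay's middle line
- tray: fixed black desk tray, flat top 40 mm above the desk, 180 mm long along its x; left or right on the desk, yaw varies within 26 degrees. Origin on the desk under the middle of the power bank's starting place; +x is away from the robot. It reaches 60 mm to -y and 95 mm to +y; a pen (9 mm thick) is fixed on top along x at y = 80 mm
- well (a point): point straight above the tray's origin, 24 mm above the desk, axes as the tray's. The well runs from x = -41 to 47 mm, y = -24 to 24 mm; for x below 2.2 mm its floor is a firm ledge at this height, beyond that it is hollow, its floor 6 mm above the desk
- scoop (a point): middle of the floor of the thumb scoop in the tray's top, beyond the far (+x) end of the well, 55 mm from the well's middle; 30 mm wide, 17 mm long, 6 mm deep
- powerbank: loose aluminium power bank, a flat bar 80 x 46 x 16 mm (x, y, z), about 110 g; origin at the centre of its underside, x along the tray's x at the start. It lies in the well, top flush with the tray's top, 1 mm free at each side, so it cannot be gripped there
- press_end (a point): point on the power bank's top, 10 mm from its far (+x) end, over the hollow: press here, lightly (under 3 N) and about 15 mm down; the bar rocks over the ledge's edge to about 27 degrees and stays so when let go
- raised_end (a point): point in the middle of the power bank's thickness and width, 10 mm from its near (-x) end; once tipped, this end's top edge stands about 18 mm above the tray's top and it can be pinched across its 46 mm width
- stapler: black desk stapler, 130 x 34 x 50 mm; origin under its centre; loose, stands in the middle, near the robot; to be left alone
- mouse: black computer mouse, 105 x 58 x 30 mm; origin under its centre; loose, stands in the middle, further away, between the carousel and the tray; to be left alone
- mug: black mug, 82 mm across, 92 mm high; origin under its centre; loose, stands at the far side, a little right; to be left alone
- jar: closed glass jar with a steel lid, 68 mm across, 75 mm high; origin under its centre; loose, stands at the far side, a little left; to be left alone
- tape: grey tape dispenser, 140 x 50 x 72 mm; origin under its centre; loose, stands at the right, beyond the notebook; to be left alone
- calculator: grey desk calculator, 150 x 90 x 20 mm; origin under its centre; loose, stands at the left; to be left alone
- notebook: closed grey notebook, 150 x 100 x 15 mm; origin under its centre; loose, stands at the right; to be left alone
Not all that is in view belongs to the job. Of the things like the powerbank, leave any that is orange or red; of the rest the smaller one is meant.

How it is judged:
By the outcome, as a careful person would: the job done as asked, in the order asked, and still so for the second after the job is handed in, with the robot touching nothing.
It also fails if it takes over 67 s, if anything falls off the work surface, if the arm or the gripper's body presses on something with over 40 N, if the wrist force passes 120 N, or if a joint passes its speed limit or range.

## Working session

There is one attempt and no reset: what is moved stays moved. The work goes in short steps, each a Python script; the robot and the scene stay as the last script left them, time stands still between calls to the robot, and variables do not carry over. Pictures are saved under pics/ and viewed, and the job is handed in when it is done.

```bash
ls; mkdir -p pics
python3 - <<'E'
from station import arm, snapshot, camera_info, ticket
import cv2
for n in ["scene","side","wrist"]:
    cv2.imwrite(f"pics/{n}0.png",snapshot(n)); print(n,camera_info(n))
print(arm.read_time(),arm.read_tool_pos(),arm.read_eef_rot(),arm.read_joint_positions())
E
```

```text
pics
scene {'fx': 391.6349436771816, 'fy': 391.6349436771816, 'cx': 251.47587441011805, 'cy': 198.6386061310034, 'R': array([[ 0.69539089,  0.71840651,  0.01798904],
       [ 0.54069281, -0.50655346, -0.6716062 ],
       [-0.47337385,  0.47675537, -0.74068989]]), 't': array([-0.37370716, -0.26968117,  1.51500264])}
side {'fx': 457.86980281012876, 'fy': 457.86980281012876, 'cx': 251.00696162203784, 'cy': 192.7507869019415, 'R': array([[-0.98436906, -0.17494177,  0.02032082],
       [-0.10486547,  0.48950676, -0.86567105],
       [ 0.14149484, -0.85427075, -0.50020066]]), 't': array([0.54797227, 0.13500349, 1.56166263])}
wrist {'fx': 297.3186396354542, 'fy': 297.3186396354542, 'cx': 251.49501228532623, 'cy': 194.85103107065984, 'T_tool_cam': array([[-3.75184903e-04, -3.24666722e-01,  9.45828409e-01,
        -7.03014387e-02],
       [ 9.99999447e-01, -1.05144704e-03,  3.57515509e-05,
        -4.87542217e-04],
       [ 9.82881139e-04,  9.45827899e-01,  3.24666937e-01,
        -8.36179349e-02],
       [ 0.00000000e+00,  0.00000000e+00,  0.00000000e+00,
         1.00000000e+00]])}
0.15 [0.15049335 0.63188342 0.30298303] [ 0.08174431  0.70235214 -0.08317329  0.70221189] [-1.36348773  0.61572765 -0.01258163  1.42453486  0.00809918  1.10341097
 -0.04038723]
```

View pics/scene0.png

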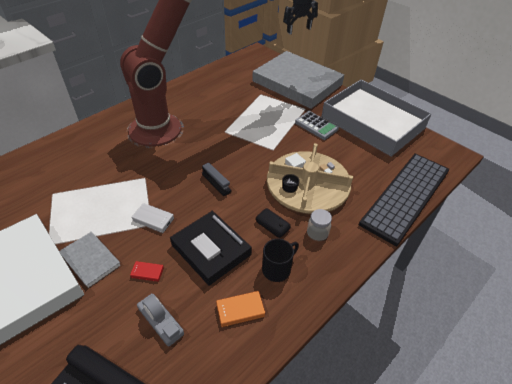

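View pics/side0.png

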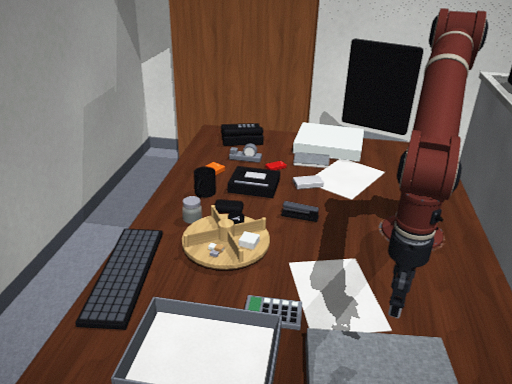

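View pics/wrist0.png

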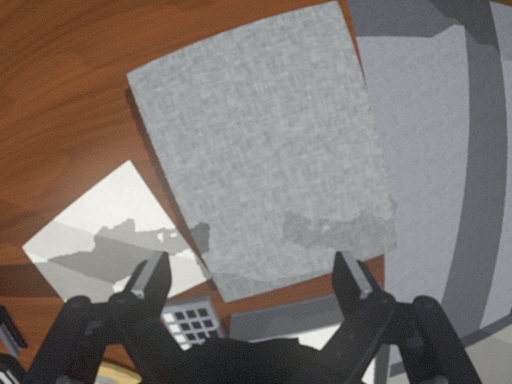

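```bash
cat > h.py <<'E'
from station import arm, snapshot, camera_info, ticket
import cv2, numpy as np
from scipy.spatial.transform import Rotation as Rn
def ray(n,u,v):
    c=camera_info(n); d=np.array([(u-c["cx"])/c["fx"],(v-c["cy"])/c["fy"],1.]); R=np.array(c["R"]); t=np.array(c["t"])
    return -R.T@t, R.T@d
def plane(n,u,v,z):
    o,d=ray(n,u,v); return o+d*(z-o[2])/d[2]
def proj(n,X):
    c=camera_info(n); p=np.array(c["R"])@np.array(X)+c["t"]; return np.array([c["fx"]*p[0]/p[2]+c["cx"],c["fy"]*p[1]/p[2]+c["cy"]])
def wpose():
    return np.array(arm.read_tool_pos()),Rn.from_quat(arm.read_eef_rot()).as_matrix()
def wray(p,R,u,v):
    c=camera_info("wrist"); T=np.array(c["T_tool_cam"]); a=np.array([u-c["cx"],v-c["cy"]])/c["fx"]; r=np.hypot(*a)
    d=np.array([*(a/max(r,1e-9)*np.sin(r)),np.cos(r)]); return p+R@T[:3,3], R@(T[:3,:3]@d)
def wplane(p,R,u,v,z):
    o,d=wray(p,R,u,v); return o+d*(z-o[2])/d[2]
def wproj(p,R,X):
    c=camera_info("wrist"); T=np.array(c["T_tool_cam"]); q=T[:3,:3].T@(R.T@(np.array(X)-p)-T[:3,3])
    r=np.arctan2(np.hypot(q[0],q[1]),q[2]); a=q[:2]/np.hypot(q[0],q[1])*r*c["fx"]; return a+[c["cx"],c["cy"]]
E
python3 - <<'E'
import cv2
s=cv2.imread("pics/scene0.png"); d=cv2.imread("pics/side0.png")
a=cv2.resize(s[195:345,120:300],None,fx=4,fy=4,interpolation=3)
cv2.imwrite("pics/c1.png",a)
cv2.imwrite("pics/c2.png",cv2.resize(s[130:230,250:370],None,fx=6,fy=6,interpolation=3))
cv2.imwrite("pics/c3.png",cv2.resize(d[150:280,170:340],None,fx=4.5,fy=4.5,interpolation=3))
E
```

```text
(no output)
```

View pics/c1.png

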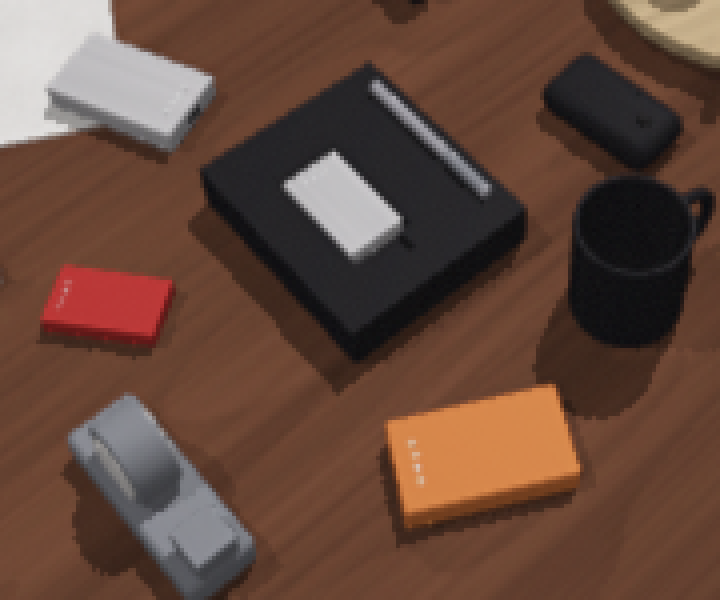

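View pics/c2.png

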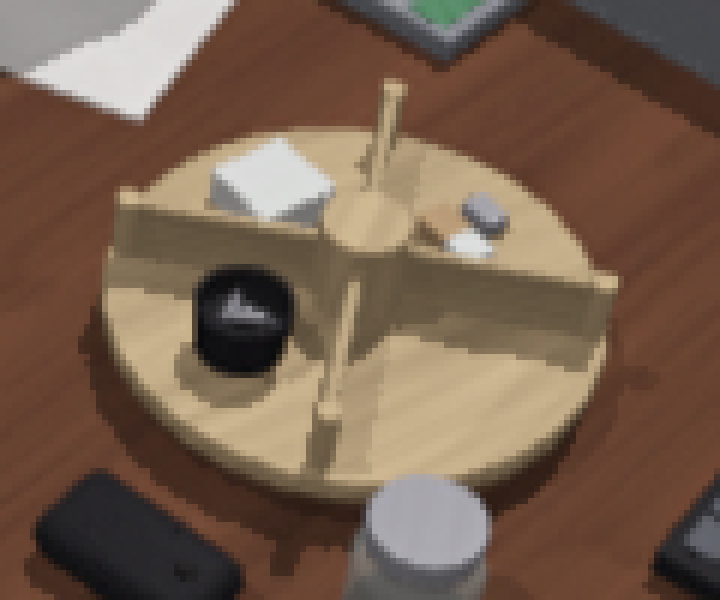

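View pics/c3.png

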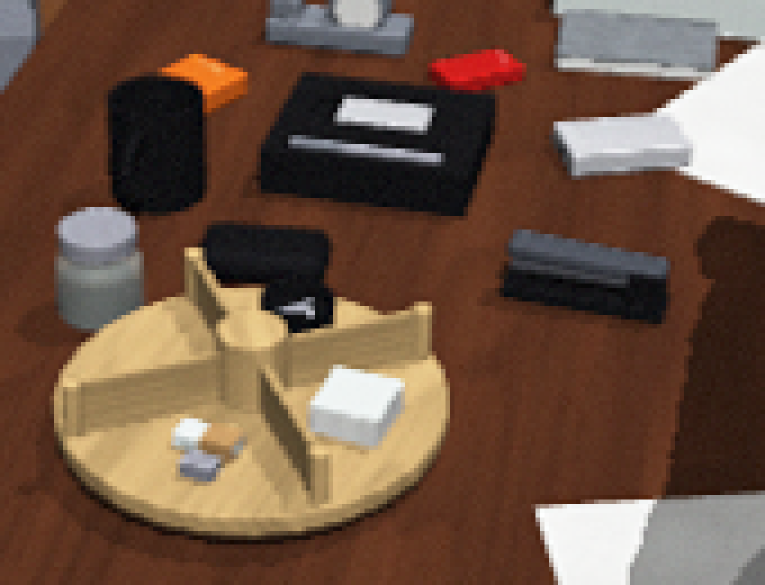

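Run:
```python
from h import *
P=[plane("scene",250+(x+.5)/6-.5,130+(y+.5)/6-.5,.075) for x,y in [(394,88),(130,199),(605,282),(330,412)]]
for p in P: print(p.round(4))
S=[plane("side",170+(x+.5)/4.5-.5,150+(y+.5)/4.5-.5,.075) for x,y in [(420,310),(193,257),(74,390),(319,455)]]
for p in S: print('s',p.round(4))
c=np.mean(P,0); c2=np.mean(S,0); print(c,c2)
for Q,cc in((P,c),(S,c2)):
  for p in Q: print(np.degrees(np.arctan2(p[1]-cc[1],p[0]-cc[0])),np.hypot(*(p-cc)[:2]))
print(plane("scene",250+368.5/6-.5,130+220.5/6-.5,.088))
# bank top corners z=.04
B=[plane("scene",120+(x+.5)/4-.5,195+(y+.5)/4-.5,.040) for x,y in [(282,185),(335,152),(403,219),(357,261-11)]]
for p in B: print('b',p.round(4))
T=[plane("scene",120+(x+.5)/4-.5,195+(y+.5)/4-.5,.040) for x,y in [(202,174),(369,66),(526,212),(356,333)]]
for p in T: print('t',p.round(4))
pen=[plane("scene",120+(x+.5)/4-.5,195+(y+.5)/4-.5,.045) for x,y in [(374,87),(487,189)]]
for p in pen: print('pen',p.round(4))
for n,p,z in [("mouse",(612,110),.02),("mug",(632,225),.092),]: print(n,plane("scene",120+p[0]/4,195+p[1]/4,z))
for n,p,z in [("stapler",(217,178),.04),("jar",(321,218),.075)]: print(n,plane("scene",*p,z))
```

```text
[0.5335 0.3089 0.075 ]
[0.4951 0.1295 0.075 ]
[0.7127 0.2679 0.075 ]
[0.6737 0.0896 0.075 ]
s [0.4954 0.1331 0.075 ]
s [0.6723 0.0967 0.075 ]
s [0.7087 0.278  0.075 ]
s [0.5332 0.3152 0.075 ]
[0.60375866 0.19895348 0.075     ] [0.60239996 0.20572267 0.075     ]
122.59372689561971 0.1304629882026721
-147.39454674181925 0.12894077499061551
32.31872626419255 0.12896234315144403
-57.41513792563722 0.12981762641189476
-145.82759782704937 0.12937513622914326
-57.33082321586716 0.1295551116790988
34.219529149953566 0.12853346952977657
122.2955960315645 0.1294742595509051
[0.60309946 0.2003752  0.088     ]
b [ 0.5399 -0.246   0.04  ]
b [ 0.5429 -0.2     0.04  ]
b [ 0.6208 -0.2028  0.04  ]
b [ 0.6186 -0.2426  0.04  ]
t [ 0.4932 -0.2814  0.04  ]
t [ 0.4973 -0.1294  0.04  ]
t [ 0.6756 -0.1361  0.04  ]
t [ 0.6682 -0.2849  0.04  ]
pen [ 0.519  -0.1425  0.045 ]
pen [ 0.6449 -0.145   0.045 ]
mouse [ 0.64482953 -0.01356176  0.02      ]
mug [ 0.75810189 -0.11869514  0.092     ]
stapler [ 0.39975906 -0.02512074  0.04      ]
jar [0.7568585  0.06552666 0.075     ]
```

```bash
cat >> h.py <<'E'
def quat(a):  # tool down, jaw axis at yaw a
    x=np.array([0,0,-1.]); y=np.array([np.cos(a),np.sin(a),0]); z=np.cross(x,y)
    return Rn.from_matrix(np.column_stack([x,y,z])).as_quat()
C=np.array([.603,.202])
def tip(C,phi,off,r): # phi divider angle (rad)
    e=np.array([np.cos(phi),np.sin(phi)]); n=np.array([-e[1],e[0]]); return C+r*e+off*n
E
python3 - <<'E'
from h import *
R=wpose()[1]; print(R.round(2))
for flip in (0,np.pi):
  for d in np.arange(-57.3,-226,-24):
    phi=np.radians(d); p=tip(C,phi,.014,.103); q=arm.ik([*p,.123],quat(phi+flip)); print(d,p.round(3),None if q is None else np.round(q,2))
E
```

```text
[[-0.    0.23  0.97]
 [-0.    0.97 -0.23]
 [-1.   -0.    0.  ]]
-57.3 [0.67  0.123] [-0.51  0.93  0.58  1.5  -0.59  0.89 -0.74]
-81.3 [0.632 0.102] [-0.56  0.9   0.66  1.64 -0.7   0.85 -1.02]
-105.3 [0.589 0.099] [-0.78  1.07  1.13  1.77 -1.11  1.09 -1.08]
-129.3 [0.549 0.113] [-0.85  1.03  1.13  1.88 -1.12  1.04 -1.47]
-153.3 [0.517 0.143] [ 0.03  0.75 -0.54  1.92  0.62  0.64  2.71]
-177.3 [0.501 0.183] [-0.12  0.72 -0.42  1.93  0.51  0.59  2.31]
-201.3 [0.502 0.226] [-0.25  0.73 -0.34  1.88  0.4   0.6   1.93]
-225.3 [0.521 0.265] [-0.37  0.75 -0.23  1.79  0.27  0.63  1.6 ]
-57.3 [0.67  0.123] [-0.1   0.86 -0.2   1.49  0.21  0.81  1.76]
-81.3 [0.632 0.102] [-0.14  0.81 -0.09  1.62  0.1   0.72  1.44]
-105.3 [0.589 0.099] [-0.21  0.75  0.02  1.75 -0.02  0.63  1.12]
-129.3 [0.549 0.113] [-0.31  0.72  0.11  1.86 -0.13  0.57  0.77]
-153.3 [0.517 0.143] [-0.44  0.7   0.2   1.93 -0.25  0.53  0.4 ]
-177.3 [0.501 0.183] [-0.56  0.7   0.27  1.94 -0.34  0.54 -0.02]
-201.3 [0.502 0.226] [-0.68  0.73  0.35  1.9  -0.43  0.58 -0.43]
-225.3 [0.521 0.265] [-0.77  0.78  0.43  1.8  -0.5   0.67 -0.84]
```

Run:
```python
from h import *
phi=np.radians(-57.3); p=tip(C,phi,.040,.103)
arm.movep([*p,.26],quat(phi+np.pi)); print(arm.read_time())
arm.move_gripper(0.0); 
P,R=wpose(); im=snapshot("wrist"); np.savez("w1.npz",P=P,R=R); cv2.imwrite("pics/w1.png",cv2.resize(im,None,fx=1.5,fy=1.5)); cv2.imwrite("pics/w1r.png",im)
print(P,arm.read_time(),arm.read_ft_force())
for d in (122.6,-147.4,32.5,-57.3):
  a=np.radians(d); print(d,1.5*wproj(P,R,[*(C+.13*np.array([np.cos(a),np.sin(a)])),.075]))
```

```text
2.75
[0.69230027 0.13688178 0.25996287] 3.5667 [0.2735676  0.22532104 0.71055059]
122.6 [705.62052722 234.22793841]
-147.4 [552.71831499  13.68334932]
32.5 [522.62672478 407.33797937]
-57.3 [331.43854266 221.18215865]
```

View pics/w1.png

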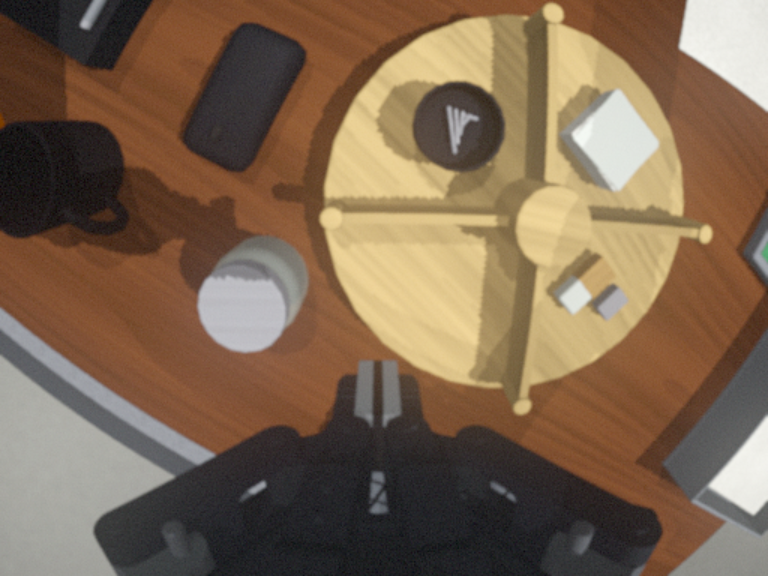

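Run:
```python
from h import *
phi=np.radians(-57.3); p=tip(C,phi,.040,.103); Z=.120
arm.line_to([*p,Z],velocity=.15); print(arm.read_time(),arm.read_ft_force().round(2))
arm.line_to([*tip(C,phi,.016,.103),Z],velocity=.06); print(arm.read_ft_force().round(2))
ds=np.linspace(-57.3,-225,15)[1:]
for d in ds:
    phi=np.radians(d); arm.line_to([*tip(C,phi,.014,.103),Z],velocity=.1,ori=quat(phi+np.pi))
    print(round(d),arm.read_ft_force().round(2))
print(arm.read_time())
arm.line_to([*tip(C,phi,.030,.103),Z],velocity=.1)
arm.line_to([*tip(C,phi,.030,.103),.26],velocity=.2)
print(arm.read_time())
cv2.imwrite("pics/scene2.png",cv2.resize(snapshot("scene")[130:230,250:370],None,fx=6,fy=6,interpolation=3))
```

```text
4.65 [ 0.26 -0.47  0.8 ]
[-0.14  0.28  0.6 ]
-69 [0.05 0.01 0.45]
-81 [0.39 0.59 0.2 ]
-93 [ 0.17 -0.31  0.17]
-105 [-0.73 -0.21 -0.08]
-117 [ 0.21 -0.23 -0.6 ]
-129 [-0.44  0.38 -0.52]
-141 [ 0.51 -0.31 -0.02]
-153 [ 0.23 -0.36  0.3 ]
-165 [-0.27 -0.2   0.14]
-177 [-0.28  0.2   0.06]
-189 [-0.37 -0.18 -0.51]
-201 [-0.2  -0.81 -0.68]
-213 [ 0.27 -0.26 -0.12]
-225 [-0.62 -0.25  0.43]
10.35
11.5083
```

View pics/scene2.png

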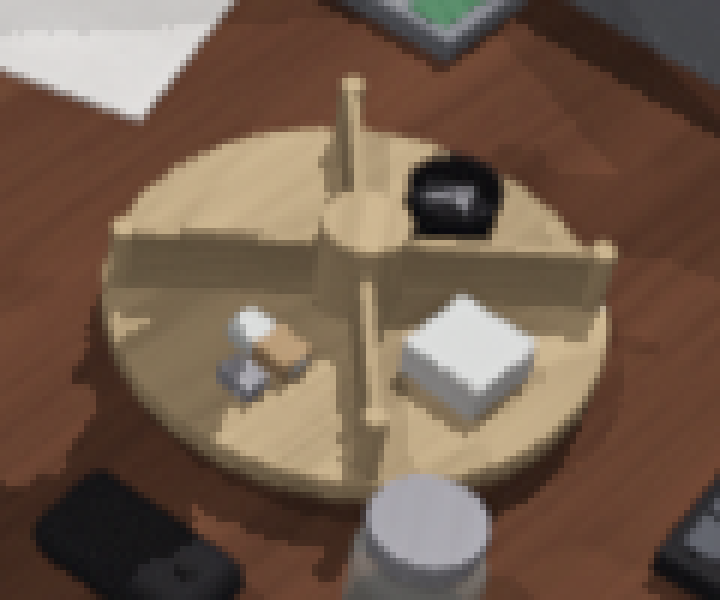

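Run:
```python
from h import *
P=[plane("scene",250+(x+.5)/6-.5,130+(y+.5)/6-.5,.075) for x,y in [(352,84),(122,224),(605,249),(376,416)]]
c=np.mean(P,0); print(c)
for p in P: print(np.degrees(np.arctan2(p[1]-c[1],p[0]-c[0])),np.hypot(*(p-c)[:2]))
pos,R=wpose(); im=snapshot("wrist"); cv2.imwrite("pics/w2.png",cv2.resize(im,None,fx=1.5,fy=1.5))
np.savez("w2.npz",P=pos,R=R)
for d in (135,-135,45,-45):
  a=np.radians(d); print(d,1.5*wproj(pos,R,[*(C+.13*np.array([np.cos(a),np.sin(a)])),.075]))
```

```text
[0.60237895 0.1997037  0.075     ]
133.00869052442974 0.12864670653331997
-137.6606462083177 0.13032278091788338
43.080838693782766 0.1302444097626534
-46.96072060466469 0.1303331448470494
135 [332.10219457 235.88632305]
-135 [522.37016772 418.20108336]
45 [554.50839979  26.00877149]
-45 [705.60787793 246.10802118]
```

View pics/w2.png

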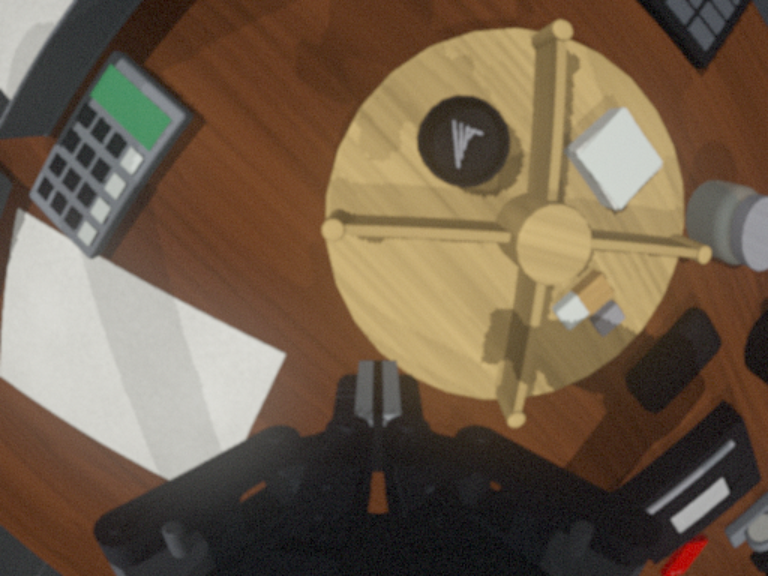

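Run:
```python
from h import *
z=np.load("w2.npz")
P=[wplane(z["P"],z["R"],u/1.5,v/1.5,.075) for u,v in [(334,229),(515,420),(559,29),(705,254)]]
c=np.mean(P,0); print(c)
for p in P: print(np.degrees(np.arctan2(p[1]-c[1],p[0]-c[0])),np.hypot(*(p-c)[:2]))
```

```text
[0.60210861 0.20133523 0.075     ]
132.69628082779698 0.12873643039431787
-137.32308374987463 0.1302053653676765
43.6607397576731 0.12965790572072836
-47.05617606086517 0.13096408529716821
```

Run:
```python
from h import *
phi=np.radians(-135); q=quat(phi+np.pi); Z=.120
arm.movep([*tip(C,phi,-.035,.103),.15],q)
arm.line_to([*tip(C,phi,-.035,.103),Z],velocity=.15)
arm.line_to([*tip(C,phi,-.0176,.103),Z],velocity=.05)
print(arm.read_ft_force().round(2))
arm.line_to([*tip(C,phi,-.030,.103),Z],velocity=.1)
arm.line_to([*tip(C,phi,-.030,.103),.26],velocity=.2)
pos,R=wpose(); im=snapshot("wrist"); cv2.imwrite("pics/w3.png",cv2.resize(im,None,fx=1.5,fy=1.5))
np.savez("w3.npz",P=pos,R=R); print(arm.read_time())
for d in (135,-135,45,-45):
  a=np.radians(d); print(d,1.5*wproj(pos,R,[*(C+.13*np.array([np.cos(a),np.sin(a)])),.075]))
cv2.imwrite("pics/scene3.png",cv2.resize(snapshot("scene")[130:230,250:370],None,fx=6,fy=6,interpolation=3))
```

```text
[ 0.66 -0.35 -0.62]
14.9917
135 [554.68034323 125.74176969]
-135 [336.22342081 332.69522061]
45 [689.63982723 325.79010271]
-45 [509.87320025 480.4993019 ]
```

View pics/w3.png

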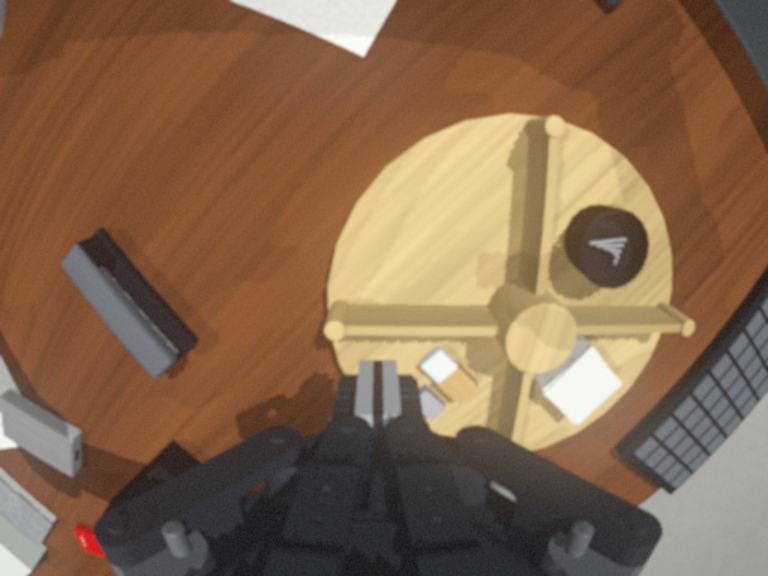

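View pics/scene3.png

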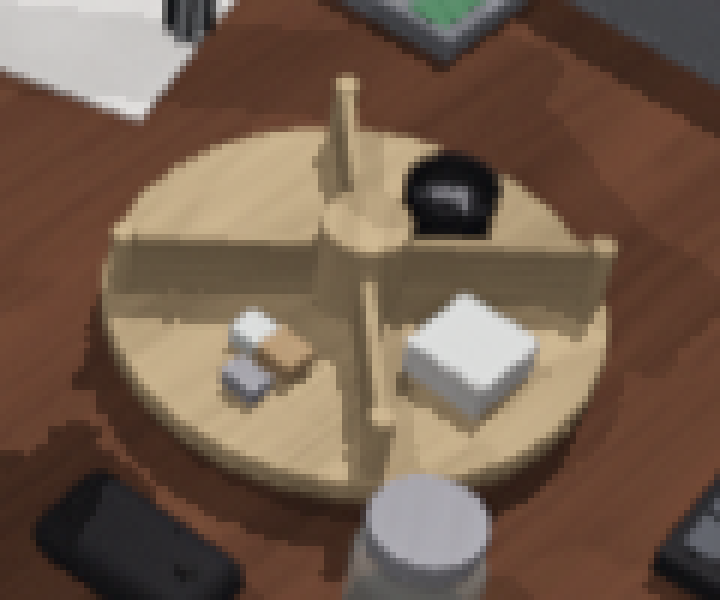

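Run:
```python
from h import *
z=np.load("w3.npz")
P=[wplane(z["P"],z["R"],u/1.5,v/1.5,.075) for u,v in [(556,126),(334.5,329),(688,326)]]
c=(P[1]+P[2])/2; print(c)
for p in P: print(np.degrees(np.arctan2(p[1]-c[1],p[0]-c[0])),np.hypot(*(p-c)[:2]))
P=[plane("scene",250+(x+.5)/6-.5,130+(y+.5)/6-.5,.075) for x,y in [(347,84),(123,231),(605,246),(382,416)]]
c=np.mean(P,0); print(c)
for p in P: print(np.degrees(np.arctan2(p[1]-c[1],p[0]-c[0])),np.hypot(*(p-c)[:2]))
```

```text
[0.60119376 0.20189874 0.075     ]
134.01543085096992 0.12873969437153998
-135.58168264503394 0.129649349657283
44.4183173549661 0.12964934965728292
[0.60310525 0.1993133  0.075     ]
134.40734038056326 0.12925585771169823
-135.59208612989107 0.12997069688819166
44.4620023259025 0.13030032975499156
-45.738611848329626 0.1293792870926831
```

```bash
cat >> h.py <<'E'
def quat_t(a,lean,psi):
    """tool down, jaw yaw a, then whole tool tilted so its body leans by `lean` rad towards heading psi"""
    ax=np.array([-np.sin(psi),np.cos(psi),0])
    return (Rn.from_rotvec(ax*lean)*Rn.from_quat(quat(a))).as_quat()
E
python3 - <<'E'
from h import *
f=lambda q: None if q is None else np.round(q,2)
for a in (np.pi/2,-np.pi/2):
  print(a,f(arm.ik([.55,-.222,.20],quat(a))),f(arm.ik([.61,-.222,.12],quat(a))))
  print('g',f(arm.ik([.571,-.222,.115],quat_t(a,np.radians(10),0))))
  print('p',f(arm.ik([.475,.20,.11],quat_t(a,np.radians(-17),0))),f(arm.ik([.475,.20,.2],quat_t(a,np.radians(-17),0))))
print(Rn.from_quat(quat_t(np.pi/2,.17,0)).as_matrix()[:,0])
E
```

```text
1.5707963267948966 [ 0.24  0.65  0.17  1.72 -0.14  0.79  2.05] [ 0.24  0.82  0.13  1.6  -0.14  0.73  2.01]
g [ 0.21  0.84  0.18  1.6  -0.1   0.88  1.98]
p [-0.66  0.68  0.23  2.17 -0.12  0.04  1.2 ] [-0.71  0.51  0.3   2.11 -0.04  0.28  1.13]
-1.5707963267948966 [-0.19  0.84  0.96  1.73 -0.8   1.02 -0.49] [-0.14  1.    0.88  1.61 -0.89  0.98 -0.52]
g [-0.16  1.04  0.94  1.61 -0.78  1.1  -0.57]
p [-0.8   0.71  0.44  2.18 -1.34  0.15 -0.74] [-1.1   0.66  0.92  2.12 -1.01  0.48 -1.04]
[-0.16918235  0.         -0.98558477]
```

Run:
```python
from h import *
arm.movep([.600,-.222,.24],quat(np.pi/2))
pos,R=wpose(); im=snapshot("wrist"); cv2.imwrite("pics/w4.png",im[:300]); cv2.imwrite("pics/w4c.png",cv2.resize(im[60:260,130:370],None,fx=3,fy=3,interpolation=3))
np.savez("w4.npz",P=pos,R=R); print(pos,arm.read_time(),arm.read_ft_force())
```

```text
[ 0.60047355 -0.2200375   0.23965602] 16.525 [-0.68419814  0.61899962 -0.08031397]
```

View pics/w4c.png

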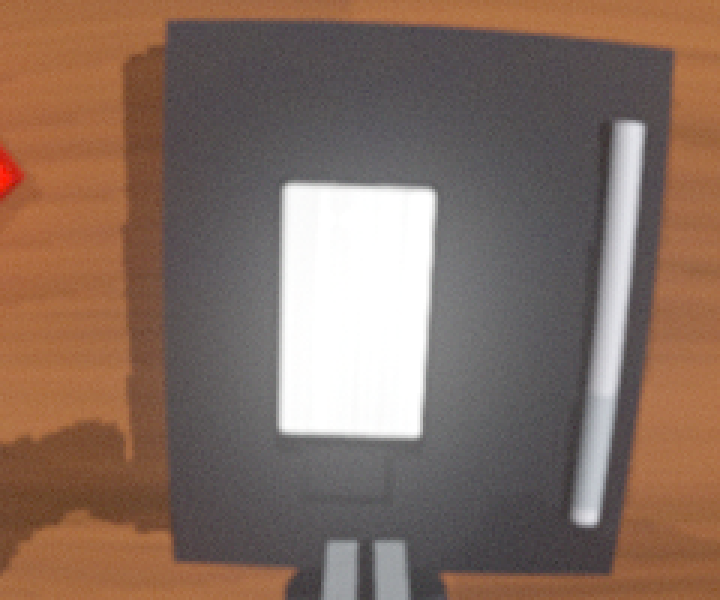

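View pics/w4.png

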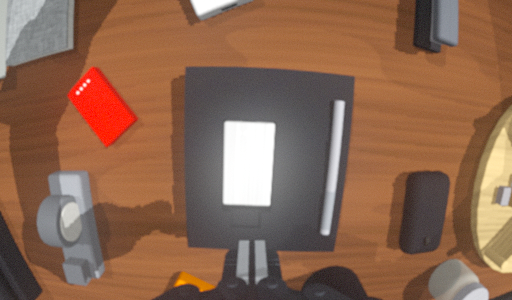

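Run:
```python
from h import *
z=np.load("w4.npz"); print(arm.read_tool_pos())
P=[wplane(z["P"],z["R"],130+(u+.5)/3-.5,60+(v+.5)/3-.5,.04) for u,v in [(283,182),(436,188),(422,438),(278,433)]]
for p in P: print(p.round(4))
c=np.mean(P,0); a=(P[2]+P[3]-P[0]-P[1])/2; print(c,a,np.degrees(np.arctan2(a[1],a[0])))
T=[wplane(z["P"],z["R"],130+(u+.5)/3-.5,60+(v+.5)/3-.5,.04) for u,v in [(167,20),(673,50),(611,573),(176,560)]]
for p in T: print(p.round(4))
print(wplane(z["P"],z["R"],130+345/3,60+470/3,.034))
```

```text
[ 0.60060301 -0.21970242  0.23977737]
[ 0.5382 -0.2451  0.04  ]
[ 0.54  -0.199  0.04 ]
[ 0.6205 -0.2018  0.04  ]
[ 0.6188 -0.2485  0.04  ]
[ 0.57939985 -0.2235826   0.04      ] [ 0.08054386 -0.00313673  0.        ] -2.2302207186281273
[ 0.4874 -0.2797  0.04  ]
[ 0.4939 -0.1258  0.04  ]
[ 0.6725 -0.1326  0.04  ]
[ 0.6665 -0.2863  0.04  ]
[ 0.63471775 -0.22665378  0.034     ]
```

```bash
cat >> h.py <<'E'
B=np.array([.580,-.2233]); yaw=np.radians(-2.2); bx=np.array([np.cos(yaw),np.sin(yaw)])
E
python3 - <<'E'
from h import *
q=quat(np.pi/2+yaw); p=B+.030*bx
arm.line_to([*p,.16],velocity=.15,ori=q); print(p,arm.read_tool_pos().round(4))
arm.pause(.3); e=arm.read_tool_pos()[:2]-p; print(e, arm.read_tool_pos()[:2]-p)
arm.line_to([*p,.120],velocity=.08)
f0=np.mean([arm.read_ft_force() for _ in range(5)],0); print('f0',f0.round(2),arm.read_tool_pos().round(4))
z=.120
while z>.101:
    z-=.0015; arm.line_to([*p,z],velocity=.02)
    f=np.mean([arm.read_ft_force() for _ in range(4)],0)-f0; print(round(z-.073,4),f.round(2))
    if f[2]>2.0: break
print(arm.read_time())
arm.line_to([*p,.16],velocity=.1); 
cv2.imwrite("pics/s5.png",cv2.resize(snapshot("scene")[195:295,140:290],None,fx=5,fy=5,interpolation=3))
E
```

```text
[ 0.60997789 -0.22445163] [ 0.6105 -0.2244  0.1607]
[ 0.00027012 -0.00020231] [ 0.00027012 -0.00020231]
f0 [ 0.54 -0.22  0.27] [ 0.61   -0.2246  0.1197]
0.0455 [-0.58  0.59  0.46]
0.044 [-0.87  0.45 -0.59]
0.0425 [0.48 0.26 0.34]
0.041 [-1.16 -0.36 -0.32]
0.0395 [-0.31  0.31  0.12]
0.038 [-0.32  0.29 -0.39]
0.0365 [-0.84  0.55 -0.48]
0.035 [-0.36  0.42  0.12]
0.0335 [-0.49  0.93 -0.24]
0.032 [-0.74  0.09 -1.13]
0.0305 [-0.31  0.23  1.74]
0.029 [-1.54  0.22  7.15]
21.1667
```

View pics/s5.png

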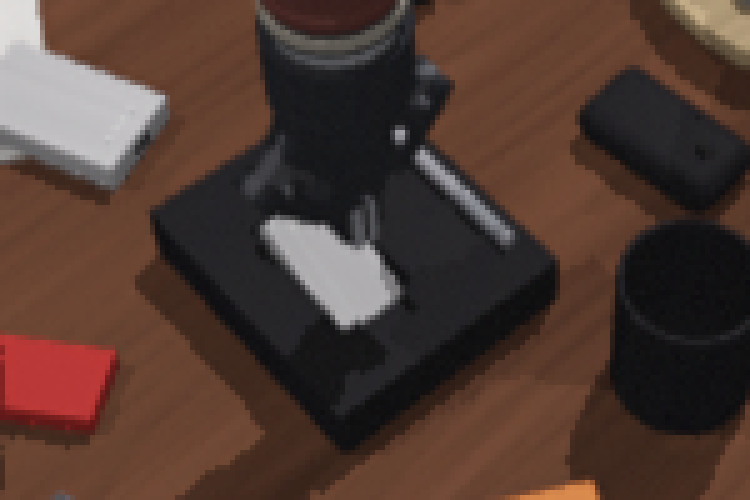

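Run:
```python
from h import *
arm.line_to([.600,-.2237,.24],velocity=.2)
pos,R=wpose(); im=snapshot("wrist"); cv2.imwrite("pics/w5c.png",cv2.resize(im[60:260,130:370],None,fx=3,fy=3,interpolation=3))
np.savez("w5.npz",P=pos,R=R); print(pos,arm.read_time())
def loc(s,h,y,th=np.radians(27)):
    x=2.2+s*np.cos(th)+h*np.sin(th); z=24-s*np.sin(th)+h*np.cos(th)
    return [*(B+bx*x/1e3+np.array([-bx[1],bx[0]])*y/1e3),z/1e3]
for s in(-42.2,37.8):
  for y in (-23,23): 
    u=wproj(pos,R,loc(s,16,y)); print(s,y,(u-[130,60])*3)
for y in (-23,23): u=wproj(pos,R,loc(-42.2,0,y)); print('bot',y,(u-[130,60])*3)
```

```text
[ 0.59949672 -0.22335924  0.23898885] 22.55
-42.2 -23 [282.30285256 238.00693377]
-42.2 23 [443.98659878 237.81403954]
37.8 -23 [296.89923824 428.66278787]
37.8 23 [430.04178109 428.51219158]
bot -23 [286.09828256 207.36878621]
bot 23 [440.18713507 207.18419349]
```

View pics/w5c.png

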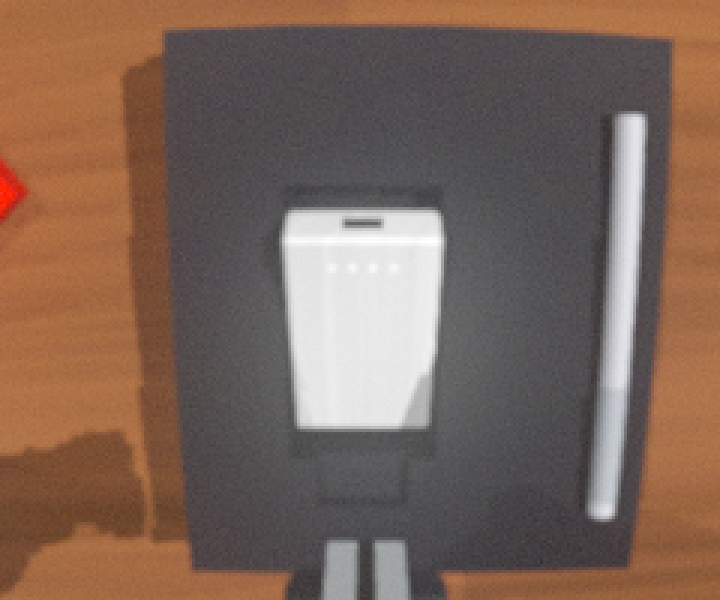

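```bash
cat >> h.py <<'E'
AL=np.radians(14)
E
python3 - <<'E'
from h import *
q=quat_t(np.pi/2+yaw,AL,yaw)
up=np.array([*(bx*np.sin(AL)),np.cos(AL)])
g=np.array([*(B+bx*-.0057),.1152])
arm.move_gripper(0.8)
arm.movep(g+.06*up,q); print(arm.read_time(),arm.read_tool_pos()-(g+.06*up))
arm.line_to(g,velocity=.08); arm.pause(.2)
print((arm.read_tool_pos()-g).round(4),arm.read_ft_force().round(2),arm.read_opening())
pos,R=wpose(); im=snapshot("wrist"); cv2.imwrite("pics/w6.png",cv2.resize(im[60:384,100:400],None,fx=2,fy=1.8,interpolation=3))
cv2.imwrite("pics/s6.png",cv2.resize(snapshot("side")[150:215,220:295],None,fx=8,fy=8,interpolation=3))
E
```

```text
23.5917 [ 0.00010784  0.0004078  -0.00109789]
[ 0.0004 -0.0001  0.0005] [-0.89  0.5  -0.47] 0.8023168703466453
```

View pics/w6.png

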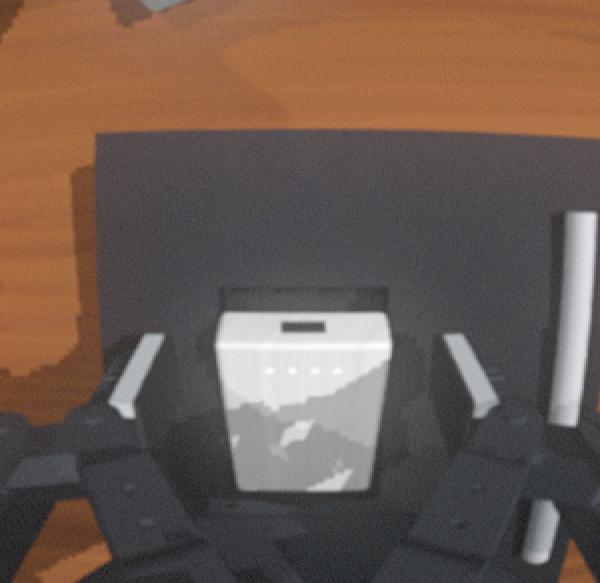

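View pics/s6.png

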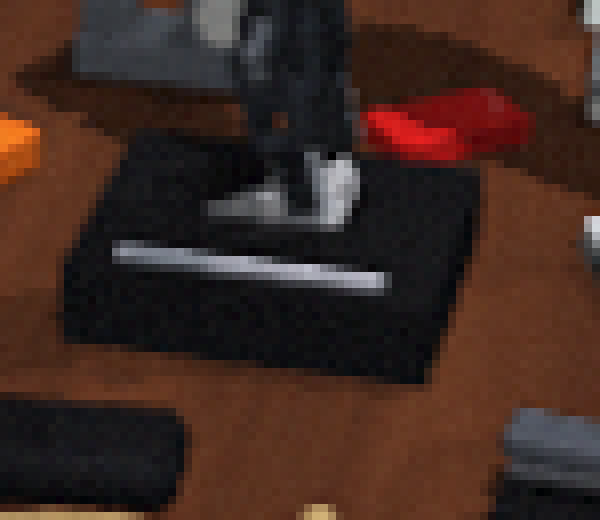

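Run:
```python
from h import *
arm.move_gripper(0.3,effort=45); print(arm.read_opening(),arm.read_ft_force().round(2),arm.read_time())
p=arm.read_tool_pos()
arm.line_to([p[0],p[1],p[2]+.015],velocity=.04); print(arm.read_opening(),arm.read_ft_force().round(2))
arm.line_to([p[0]-.01,p[1],.24],velocity=.15); print(arm.read_opening(),arm.read_ft_force().round(2),arm.read_time())
pos,R=wpose(); im=snapshot("wrist"); cv2.imwrite("pics/w7.png",cv2.resize(im[60:384,100:400],None,fx=2,fy=1.8,interpolation=3))
np.savez("w7.npz",P=pos,R=R)
im=snapshot("side");cv2.imwrite("pics/side7r.png",im); cv2.imwrite("pics/s7.png",cv2.resize(im[100:200,210:310],None,fx=6,fy=6,interpolation=3))
```

```text
0.5232284031221193 [ 0.21 -0.05  0.26] 25.1167
0.5184842214637774 [ 0.83  0.46 -1.42]
0.516314655574074 [ 0.74  0.89 -1.25] 26.5333
```

View pics/w7.png

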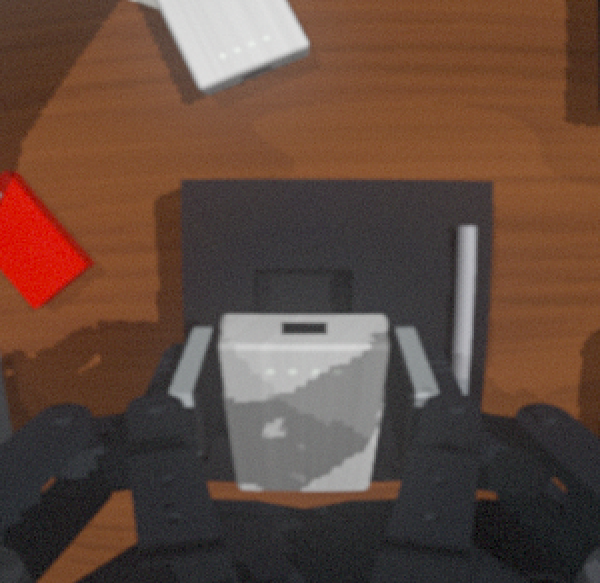

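View pics/s7.png

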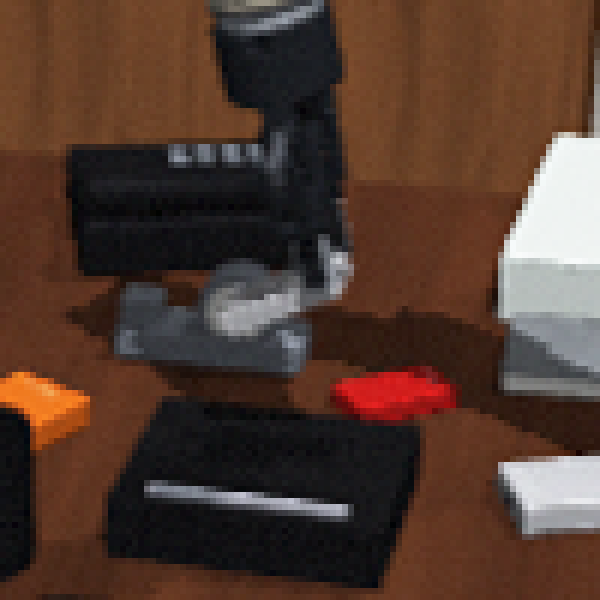

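```bash
cat >> h.py <<'E'
def T(R,p):
    M=np.eye(4); M[:3,:3]=R; M[:3,3]=p; return M
th=np.radians(27)
def bank_tipped():
    R=(Rn.from_euler('z',yaw)*Rn.from_euler('y',th)).as_matrix()  # +x end down
    x=.0022-.0022*np.cos(th); z=.024+.0022*np.sin(th)
    return T(R,[*(B+bx*x),z])
q0=quat_t(np.pi/2+yaw,AL,yaw); g0=np.array([*(B+bx*-.0057),.1152])
TBT=np.linalg.inv(bank_tipped())@T(Rn.from_quat(q0).as_matrix(),g0)
def place(c,yw,z,pitch=0):
    M=T((Rn.from_euler('z',yw)*Rn.from_euler('y',pitch)).as_matrix(),[*c,z])@TBT
    return M[:3,3],Rn.from_matrix(M[:3,:3]).as_quat()
PC=np.array([.603-.088,.2020])
E
python3 - <<'E'
from h import *
print(bank_tipped().round(3)); 
for z in (.034,.06,.12,.18):
    p,q=place(PC,0,z); k=arm.ik(p,q); print(z,p.round(4),q.round(3),None if k is None else np.round(k,2))
p,q=place(PC,0,.12); arm.movep(p,q); arm.pause(.2); print((arm.read_tool_pos()-p).round(4),arm.read_opening(),arm.read_time())
im=snapshot("scene"); cv2.imwrite("pics/sc8.png",cv2.resize(im[90:220,220:370],None,fx=5,fy=4.5,interpolation=3))
im=snapshot("side"); cv2.imwrite("pics/s8.png",cv2.resize(im[160:280,170:310],None,fx=5,fy=5,interpolation=3))
E
```

```text
[[ 0.89   0.038  0.454  0.58 ]
 [-0.034  0.999 -0.017 -0.223]
 [-0.454  0.     0.891  0.025]
 [ 0.     0.     0.     1.   ]]
0.034 [0.4688 0.202  0.1117] [ 0.     0.623 -0.     0.783] [-0.65  0.67  0.23  2.14 -0.26  0.14  1.34]
0.06 [0.4688 0.202  0.1377] [ 0.     0.623 -0.     0.783] [-0.67  0.62  0.25  2.13 -0.21  0.2   1.3 ]
0.12 [0.4688 0.202  0.1977] [ 0.     0.623 -0.     0.783] [-0.69  0.51  0.28  2.08 -0.09  0.36  1.19]
0.18 [0.4688 0.202  0.2577] [ 0.     0.623 -0.     0.783] [-0.68  0.41  0.24  2.02  0.01  0.52  1.1 ]
[ 0.0007 -0.0009  0.0001] 0.5189905176986271 28.425
```

View pics/sc8.png

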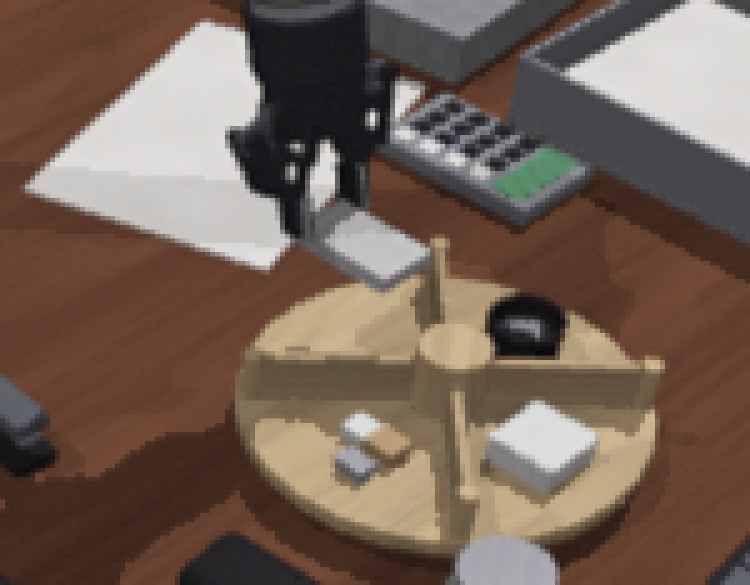

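View pics/s8.png

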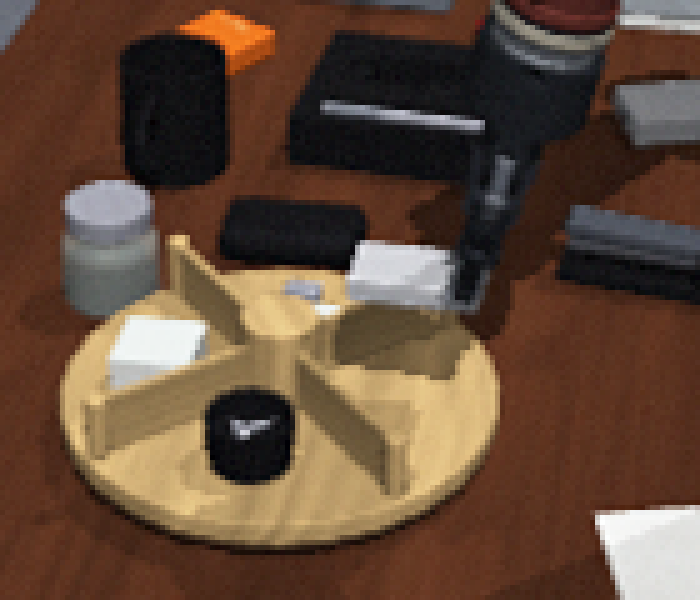

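Run:
```python
from h import *
for X in [(40,23,0),(40,23,16),(40,-23,16),(-40,23,16),(-40,-23,16),(-40,23,0)]:
    x=np.array(X)/1e3+[*PC,.12]; print(X,((proj("side",x)-[170,160])*5).round(),((proj("scene",x)-[220,90])*[5,4.5]).round())
```

```text
(40, 23, 0) [347. 301.] [429. 261.]
(40, 23, 16) [347. 279.] [432. 244.]
(40, -23, 16) [362. 239.] [384. 273.]
(-40, 23, 16) [478. 294.] [340. 192.]
(-40, -23, 16) [489. 253.] [292. 219.]
(-40, 23, 0) [477. 316.] [338. 210.]
```

Run:
```python
from h import *
p,q=place(PC,0,.038); arm.line_to(p,velocity=.1,ori=q); arm.pause(.3)
f0=np.mean([arm.read_ft_force() for _ in range(6)],0); print(f0.round(2),(arm.read_tool_pos()-p).round(4))
for z in np.arange(.0370,.0310,-.0007):
    p,q=place(PC,0,z); arm.line_to(p,velocity=.02)
    f=np.mean([arm.read_ft_force() for _ in range(4)],0)-f0; print(z.round(4),f.round(2))
    if f[2]>2: break
im=snapshot("side"); cv2.imwrite("pics/s9.png",cv2.resize(im[160:280,170:310],None,fx=5,fy=5,interpolation=3))
print(arm.read_time(),arm.read_opening())
```

```text
[ 0.29  0.32 -0.59] [0.0002 0.0001 0.0004]
0.037 [ 0.44 -0.49  0.07]
0.0363 [0.61 0.15 0.68]
0.0356 [-0.59 -0.68 -0.46]
0.0349 [-0.25 -0.85  0.07]
0.0342 [-0.72  0.16 -0.11]
0.0335 [-1.01 -0.06  1.8 ]
0.0328 [-2.06 -0.36  7.17]
31.5917 0.516185557774056
```

View pics/s9.png

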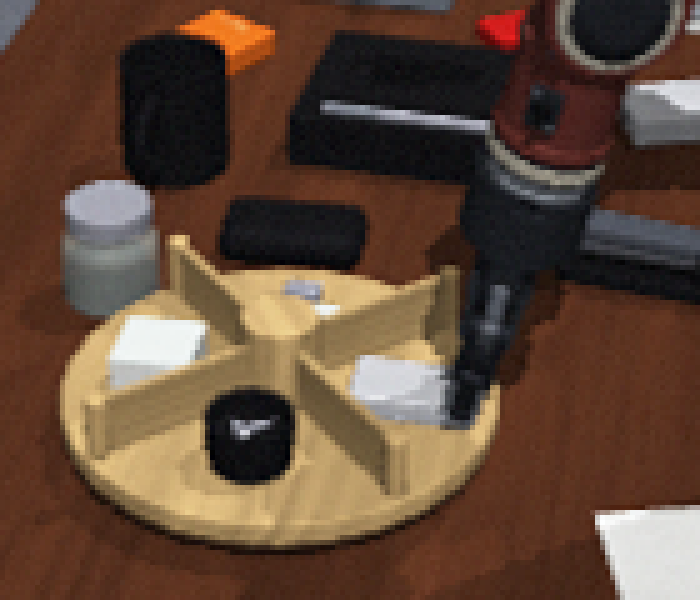

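Run:
```python
from h import *
p,q=place(PC,0,.0332); arm.line_to(p,velocity=.02)
print(arm.read_ft_force().round(2))
arm.move_gripper(0.7); arm.pause(.2); print(arm.read_opening(),arm.read_ft_force().round(2))
up=-Rn.from_quat(q).as_matrix()[:,0]
arm.line_to(p+.10*up,velocity=.1)
arm.movep([.48,.0,.30],quat(np.pi/2)); print(arm.read_time())
im=snapshot("scene"); cv2.imwrite("pics/sc10r.png",im); cv2.imwrite("pics/sc10.png",cv2.resize(im[130:230,250:370],None,fx=6,fy=6,interpolation=3))
im=snapshot("side"); cv2.imwrite("pics/s10.png",cv2.resize(im[200:280,170:290],None,fx=6,fy=6,interpolation=3))
```

```text
[-1.86  0.    6.55]
0.697264639896676 [ 0.05 -0.67  0.23]
34.3833
```

View pics/sc10.png

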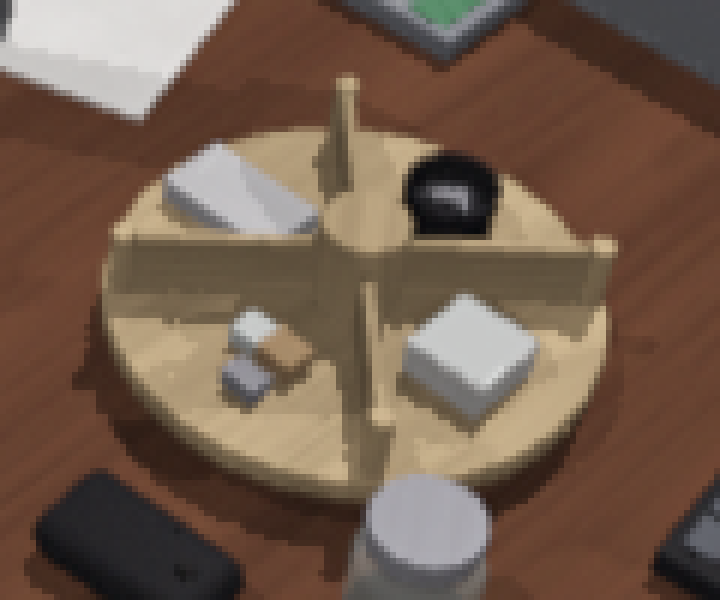

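View pics/s10.png

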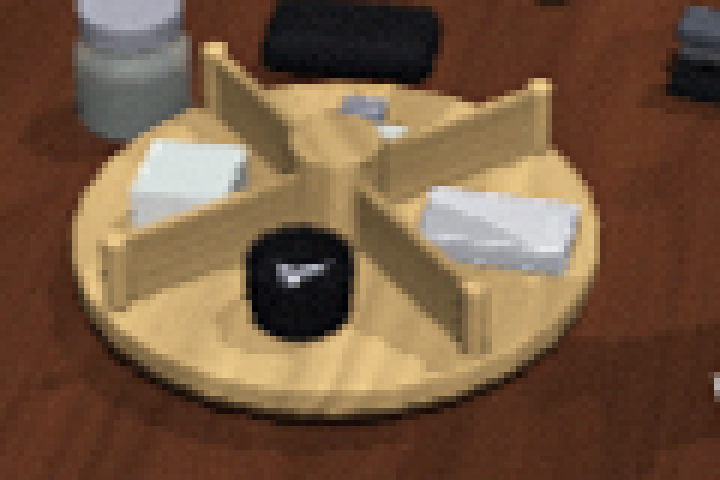

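View pics/sc10r.png

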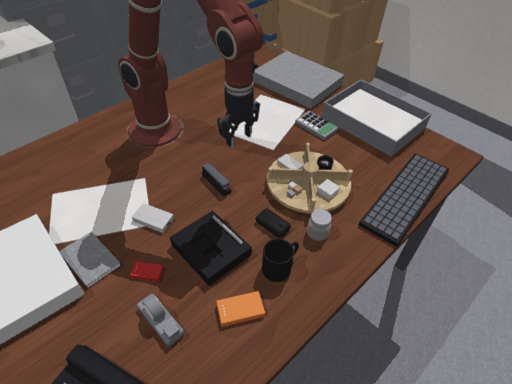

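Run:
```python
from h import *
for X in [(40,23,0),(40,23,16),(40,-23,16),(-40,23,16),(-40,-23,16),(-40,23,0)]:
    x=np.array(X)/1e3+[*PC,.033]; print(X,((proj("side",x)-[170,200])*6).round(),((proj("scene",x)-[250,130])*6).round())
import cv2
a=cv2.imread("pics/scene0.png").astype(int);b=cv2.imread("pics/sc10r.png").astype(int)
for n,p in dict(mug=(278,260),jar=(320,225),mouse=(273,222),stapler=(217,178),tape=(160,320),calc=(317,124),red=(147,271),grey=(153,218)).items():
    A=cv2.cvtColor(a[p[1]-14:p[1]+14,p[0]-14:p[0]+14].astype('uint8'),6).astype('float32');Bb=cv2.cvtColor(b[p[1]-14:p[1]+14,p[0]-14:p[0]+14].astype('uint8'),6).astype('float32'); print(n,[round(v,2) for v in cv2.phaseCorrelate(A,Bb)[0]])
```

```text
(40, 23, 0) [415. 260.] [316. 226.]
(40, 23, 16) [415. 235.] [319. 205.]
(40, -23, 16) [432. 186.] [265. 244.]
(-40, 23, 16) [568. 254.] [215. 136.]
(-40, -23, 16) [581. 203.] [160. 172.]
(-40, 23, 0) [567. 279.] [212. 157.]
mug [-0.02, 0.11]
jar [0.0, 0.03]
mouse [-0.05, -0.0]
stapler [-0.01, 0.09]
tape [-0.03, 0.03]
calc [-0.07, -0.01]
red [-0.01, 0.66]
grey [0.01, -0.0]
```

Run:
```python
from h import *
for n in("pics/scene0.png","pics/sc10r.png"):
    a=cv2.imread(n).astype(int); m=(a[...,2]>110)&(a[...,1]<60)&(a[...,0]<60); m[:255]=0;m[290:]=0; y,x=np.nonzero(m[:,:180]); print(len(x),x.mean(),y.mean(),x.min(),x.max(),y.min(),y.max())
ticket.finish_job(); print(arm.read_time())
```

```text
409 146.95843520782395 270.30562347188265 130 162 262 280
403 146.10421836228286 270.0347394540943 130 162 262 280
the job is handed in; nothing more can be done
the job is handed in; nothing more can be done
```

I turned the carousel clockwise with the closed fingertips, nudged it back about 1.5°, and the empty bay now faces the front. I then pressed the far end of the white power bank in the tray and it tipped to about 27°. I gripped the raised end across its width, laid it flat and right way up in the bay, and handed the job in at about 34.5 s of the 67 s allowed.

**Last checks:**
- **Bay angle:** it reads about 0.6° off straight ahead. The post pixels had not moved after the placing.
- **Power bank:** its corners in both pictures match a flat bar on the bay floor to about 1 pixel.
- **Other things:** the mug, jar, mouse, stapler, tape dispenser and calculator, and the spare grey power bank, moved less than 0.15 pixel between the first and last pictures. I did not check the notebook, the orange power bank or the rest of the desk by numbers.
- **Disagreement:** the same check showed a 0.66 pixel shift for the red power bank. Its outline is unchanged to the pixel, so this is probably the arm's shadow.

**Fault:** the last 1.5 mm of the press reached about 7 N instead of the 3 N asked, once the bar was on the bottom. The set-down also peaked at about 7 N.

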